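# Free the labelled bottle and hold the roller guard open

## Robot

A 6-joint arm with a two-finger parallel gripper is mounted at the origin on the work surface. World frame = base frame: x ahead of the robot, y to its left, z up, the work surface at z = 0. Lengths are in mm, angles in rad, forces in N, time in s.
With the tool pointing down it reaches from about 300 to 750 mm from the base axis. Payload 8.5 kg.
Tool frame: the origin (TCP) lies on the centre line of the jaws, within the pads' length; the fingertips stand 8 mm ahead of it and the grasp point (between the pads) lies 11 mm behind it; x points along the fingers, z is the direction in which the jaws open and shut, and the axes are right-handed (so a half turn about x gives the same grasp; the last joint's range is limited). The gripper opens to 88 mm and grips with 3 to 60 N. Pads are 18 mm wide; open, the fingers measure 123 mm over their backs; the gripper's body (75 mm by 187 mm) begins 45 mm behind the grasp point.
Start: joints at [-1.417, 0.381, 1.297, -0, 1.464, -0.215], TCP at [198.266, -513.002, 219.248] pointing down, gripper open.
Joint ranges: [-3.11, 3.11], [-0.89, 2.33], [0.22, 2.48], [-1.42, 4.56], [0.17, 2.85], [-2.88, 2.88]. Speed limits (rad/s): [2.39, 2.39, 3.14, 3.14, 3.14, 3.14].

## Interface

Orientations are given as a unit quaternion [x, y, z, w].
In Python, from rig import readout, camera, camera_params, robot gives the robot as it stands.
- The arm moves only by the shell command python3 -m handwheel 'ROWS' [FORCE]. ROWS is JSON, a list of rows, each an object with "turn": the turn, a rotation vector about the world's x, y, z in degrees, a list of three; "translation": the shift along the world's x, y, z in m, a list of three; "hand": the opening, from 0 (shut) to 1 (fully open). A call has 1 to 12 rows; each row is the pose to reach, as a shift and turn from the pose measured when the call began; what a row does not reach only later rows make up. A row lasts 1/12 s, in which the tool goes at most 41.7 mm and 7.16 degrees, less where a joint would pass 70% of its speed; a pose out of reach is approached as far as the arm can. A call with a gripper value outside its range is refused whole. The fingers move at their own pace and stop on an object; FORCE is the grip in N (left out, the last holds). Time passes only in rows, so rows that repeat a pose let the fingers close. It gives the time, the measured TCP pose, the force and the opening at its end, in the units of the state.
- readout.state(): the state, without advancing time (a new reading comes with each control period).
- camera(name): name is "scene" or "top" or "wrist"; returns the picture (420x560x3 uint8, blue, green, red); there is no depth.
- camera_params(name): a dict with "fx", "fy", "cx", "cy" (pixels), "dist" ([k1, k2, p1, p2, k3] as OpenCV has them; the pictures are not rectified), "T" (4x4, takes a point from camera to world coordinates); the wrist camera has in their place "tool_from_camera" (4x4, takes a point from camera to tool coordinates, whose origin is the TCP and whose axes are the tool frame's). Camera axes: x right, y up, looking along -z (the intrinsics and any distortion apply to the point x, -y, -z); pixel columns grow to the right and rows downward; lengths in mm; the calibration is good to about 2 mm. A picture is of the moment at which its call begins: read the wrist's pose just before it. camera_params takes no time and is no camera call.
- robot.sign_off(): hands the job in, once; it reports no verdict.
The state is a dict: "time_s": time; "joint_pos": joint angles; "joint_vel": joint speeds; "effort": joint torques, N m; "ee_pos": TCP position; "tool_rot": TCP orientation; "wrist_force": force on the tool from outside, world axes, zero at the start; "wrist_torque": the same for the moment, N m; "opening": finger opening in mm.
Only numpy, scipy, OpenCV 4.12 (cv2) and the standard library are available. Lean on these libraries where they do the work, as an engineer would, in place of code of your own. Each camera call takes 0.05 s, during which the arm holds its last target.

## Task

Get the labelling bench ready for a colleague to wipe the rollers: slide the clamp's jaw wide open, lift the bottle out and stand it upright in the shallow tray without dropping it. Then raise the labeller's guard by its bar handle to about 60 degrees and finish while still holding it there, because it springs shut by itself. Leave the wrench, tin, label roll and spare roller where they are.

Things in the scene. Friction and masses are not known exactly. Their poses are not given: they have to be found in the camera images.
- clamp: Bottle clamp fixed to the bench: a steel base plate 270 x 100 mm, 20 mm thick, with a fixed V-shaped jaw and a sliding one, both reaching 75 mm above the bench. Origin: on the bench, under the axis of the clamped bottle; the base plate reaches 80 mm to its +x side and 190 mm to its -x side. Its x axis is the sliding line: the fixed jaw is on the +x side, the sliding jaw on the -x side and opens towards -x.
- jaw (a joint): Slide of the clamp's moving jaw in m: 0 closed on the bottle (1 mm clearance), 0.055 fully open against its stop; it moves along the clamp's -x, stays where it is left and takes about 2.5 N to slide.
- jaw_knob (a point): Centre of the black upright round knob on the sliding jaw, 25 mm in diameter and 34 mm tall, its centre 97 mm above the bench; below it is a thinner stem. With the jaw closed it stands 100 mm from the bottle's axis towards the clamp's -x.
- bottle: Small capped brown glass bottle with a paper label, 186 mm tall, standing on the clamp's base plate (20 mm above the bench) between the jaws, 0.3 to 0.65 kg. Body 64 mm in diameter up to 100 mm, then a conical shoulder to 136 mm, then a straight neck 27 mm in diameter up to 180 mm, and a cap 30 mm in diameter. Origin: centre of its underside; z is its axis.
- bottle_neck (a point): Point on the bottle's axis in the middle of the straight neck, 158 mm above its underside.
- tray: Shallow open cardboard tray fixed to the bench, 150 x 150 mm, walls 5 mm thick and 30 mm high, floor 5 mm thick. Origin: under its centre, on the bench. It and the clamp stand on opposite sides of the labeller; which is left and which right varies.
- labeller: Grey roller housing fixed to the bench, 180 mm (x) by 220 mm (y), 90 mm high, open on top and covered by the guard. Origin: under its centre, on the bench. Its front (handle side) faces its -x.
- guard (a joint): Opening angle of the guard in rad: 0 shut (lying level on the housing), growing as its front edge rises; 1.047 is 60 degrees, the stop is at 1.7. The guard (0.5 kg) falls and is sprung shut: lifting it by its bar takes about 3 to 4 N, and it never stays open by itself.
- guard_bar (a point): Middle of the black round bar of the guard's handle: 12 mm thick, 110 mm long, parallel to the hinge (the labeller's y), 215 mm from the hinge line in the plane of the guard and 45 mm beyond the guard's front edge (with the guard shut: 94 mm above the bench, 45 mm in front of the housing). It is free on all sides between its two ends.
- guard_hinge (a point): Middle of the guard's hinge line, which runs along the labeller's y, 80 mm behind (to +x of) the labeller's centre and 94 mm above the bench.
- wrench: Bystander: steel wrench about 160 mm long lying between the robot and the labeller. Origin: its underside.
- tin: Bystander: steel tin 66 mm in diameter, 100 mm tall, standing behind the labeller. Origin: centre of its underside.
- label_roll: Bystander: roll of paper labels 88 mm in diameter, 60 mm tall, lying flat behind on the left. Origin: centre of its underside.
- spare_roller: Bystander: spare rubber roller 52 mm in diameter, 110 mm tall, standing behind on the right. Origin: centre of its underside.

How it is judged (in metres and radians):
On the way, in this order (a step that is already met when the one before it is completed fails the run):
1. the clamp's jaw is slid open (at least 40 mm) with the bottle still standing in the clamp (value of joint jaw above 0.04 m and z of bottle in the frame of clamp below 0.03 m and horizontal distance between bottle and clamp below 0.05 m and angle between bottle's own z axis and vertical below 0.15 rad), for 0.2 s.
2. the bottle is held by the fingers and lifted clear of the jaws (height (world z) of bottle above 0.085 m and contact force between the fingers and bottle above 1 N), for 0.1 s.
3. the bottle stands upright in the tray, let go (x of bottle in the frame of tray between -0.05 and 0.05 m and y of bottle in the frame of tray between -0.05 and 0.05 m and z of bottle in the frame of tray below 0.012 m and angle between bottle's own z axis and vertical below 0.08 rad and linear speed of bottle below 0.03 m/s and contact force between the fingers and bottle below 0.1 N), for 0.3 s.
At the end, for the whole second after the job is handed in: The jaw is open by at least 40 mm; the bottle stands still and upright on the tray's floor, within 50 mm of its centre each way, not touched by the robot; the guard is held still at 52 to 68 degrees by the gripper's fingers (all of step 3 and value of joint jaw above 0.04 m and value of joint guard between 0.907 and 1.187 rad and velocity of joint guard between -0.05 and 0.05 rad/s and contact force between the fingers and guard above 1 N); the arm keeps its last pose, push and grip.
It fails at once if the bottle is let fall (moves faster than 0.6 m/s out of the fingers) (linear speed of bottle above 0.6 m/s and contact force between the fingers and bottle below 0.1 N).
It fails at once if the bottle is knocked over (angle between bottle's own z axis and vertical above 0.7 rad).
It fails at once if a bystander is moved by more than 30 mm (distance of any of wrench, tin, label_roll, spare_roller from where it was at the start of the episode above 0.03 m).
It also fails if it takes over 72 s, if anything falls off the work surface, if the arm or the gripper's body presses on something with over 40 N, if the wrist force passes 120 N, or if a joint passes its speed limit or range.

## Working session

There is one attempt and no reset: what is moved stays moved. The work goes in short steps, Python scripts to look and compute and a shell command to move; the robot and the scene stay as the last step left them, time stands still between calls to the robot, and variables do not carry over. Pictures are saved under pics/ and viewed, and the job is handed in when it is done.

```bash
ls; mkdir -p pics; python3 - <<'E'
from rig import readout, camera, camera_params, robot
import cv2
print(readout.state())
for n in ("scene","top","wrist"):
    cv2.imwrite(f"pics/{n}0.png",camera(n))
    print(n,camera_params(n))
E
```

```text
pics
{'time_s': 0.0, 'joint_pos': array([-1.41731969e+00,  3.81210923e-01,  1.29824563e+00, -1.34428464e-05,
        1.46362076e+00, -2.15321091e-01]), 'joint_vel': array([ 8.83125067e-04, -1.00906846e-04,  1.21395317e-04,  1.41982418e-03,
       -9.06910207e-04,  8.47644750e-05]), 'effort': array([-2.18071822e-03, -4.37939107e+01, -2.24557096e+01,  7.12861447e-02,
        3.52514489e-02, -1.01985879e-04]), 'ee_pos': array([ 198.20694395, -512.71188238,  218.63488842]), 'tool_rot': array([ 0.40022421,  0.58356422, -0.39946576,  0.58283831]), 'wrist_force': array([ 0.69518621, -0.71963259,  0.06647739]), 'wrist_torque': array([ 0.04466987, -0.03752448,  0.03456184]), 'opening': 88.65342283878336}
scene {'fx': 546.6849866776546, 'fy': 546.6849866776546, 'cx': 276.6270180707803, 'cy': 214.59908917973647, 'dist': array([-0.08080761,  0.        ,  0.        ,  0.        ,  0.        ]), 'T': array([[-6.92318637e-01, -5.60539028e-01,  4.54412701e-01,
         1.14400427e+03],
       [ 7.21405083e-01, -5.23330398e-01,  4.53541619e-01,
         5.41736461e+02],
       [-1.64197988e-02,  6.41
[... 524 characters left out ...]
  2.05001580e-01,  9.78756499e-01,
         1.14591087e+03],
       [ 0.00000000e+00,  0.00000000e+00,  0.00000000e+00,
         1.00000000e+00]])}
wrist {'fx': 366.7901948239523, 'fy': 366.7901948239523, 'cx': 281.88230425027166, 'cy': 212.09633067207457, 'dist': array([-0.09820027,  0.        ,  0.        ,  0.        ,  0.        ]), 'tool_from_camera': array([[ 6.56750653e-04,  3.21148354e-01, -9.47028671e-01,
        -1.64770337e+02],
       [ 1.18470020e-03,  9.47027961e-01,  3.21148934e-01,
         8.35816763e+01],
       [ 9.99999083e-01, -1.33285983e-03,  2.41496712e-04,
        -7.71218307e-03],
       [ 0.00000000e+00,  0.00000000e+00,  0.00000000e+00,
         1.00000000e+00]])}
```

View pics/scene0.png

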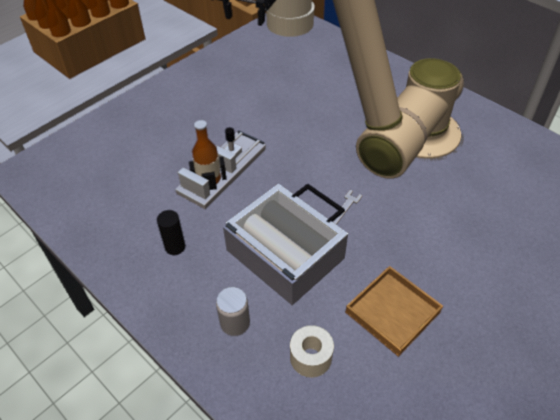

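View pics/top0.png

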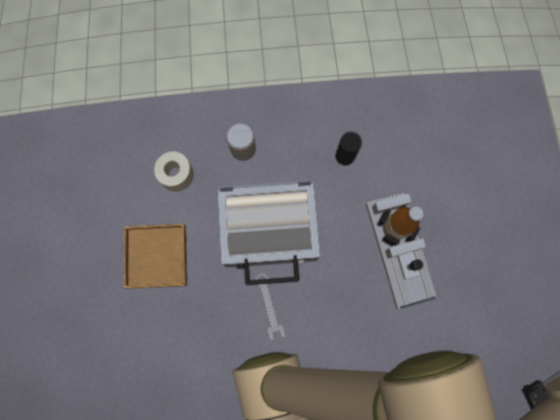

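View pics/wrist0.png

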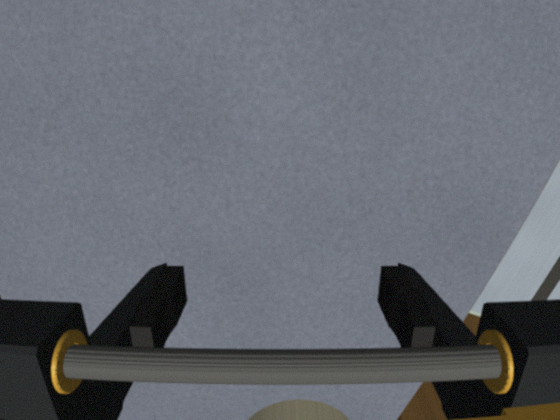

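The top view shows the tray at about (155,256), the labeller at (268,224), the handle bar at (272,281), and the clamp at (400,250) with the bottle cap at (416,214) and knob at (416,265). The scene view shows the cap at (201,126) and the knob at (230,134). I'll enlarge crops of both.

```bash
cat > h.py <<'E'
import numpy as np, cv2
from rig import readout, camera, camera_params
from scipy.spatial.transform import Rotation as R
def cam(n):
    p=camera_params(n); K=np.array([[p['fx'],0,p['cx']],[0,p['fy'],p['cy']],[0,0,1.]])
    return K,p['dist'],p
def Tc(n,st=None):
    p=camera_params(n)
    if 'T' in p: return p['T']
    T=np.eye(4); T[:3,:3]=R.from_quat(st['tool_rot']).as_matrix(); T[:3,3]=st['ee_pos']
    return T@p['tool_from_camera']
def ray(n,uv,st=None):
    K,d,p=cam(n); T=Tc(n,st)
    q=cv2.undistortPoints(np.array([[uv]],float),K,d)[0,0]
    v=T[:3,:3]@np.array([q[0],-q[1],-1]); return T[:3,3],v/np.linalg.norm(v)
def atz(n,uv,z,st=None):
    o,v=ray(n,uv,st); return o+v*(z-o[2])/v[2]
def tri(*obs):
    A=np.zeros((3,3));b=np.zeros(3);rs=[]
    for ob in obs:
        o,v=ray(*ob); P=np.eye(3)-np.outer(v,v);A+=P;b+=P@o;rs.append((o,P))
    x=np.linalg.solve(A,b); return x,[np.linalg.norm(P@(x-o)) for o,P in rs]
def proj(n,X,st=None):
    K,d,p=cam(n);T=Tc(n,st); c=np.linalg.inv(T)@np.append(X,1)
    return cv2.projectPoints(np.array([[c[0],-c[1],-c[2]]]),np.zeros(3),np.zeros(3),K,d)[0][0,0]
def crop(src,dst,x0,y0,w,h,k):
    im=cv2.imread(src)[y0:y0+h,x0:x0+w]; im=cv2.resize(im,None,fx=k,fy=k,interpolation=cv2.INTER_CUBIC)
    for i in range(0,w,10):
        cv2.line(im,(i*k,0),(i*k,8 if i%50 else 16),(0,255,255),1)
        if (x0+i)%20==0: cv2.putText(im,str(x0+i),(i*k,20),0,.4,(0,255,255),1)
    for i in range(0,h,10):
        cv2.line(im,(0,i*k),(8,i*k),(0,255,255),1)
        if (y0+i)%20==0: cv2.putText(im,str(y0+i),(10,i*k+4),0,.4,(0,255,255),1)
    cv2.imwrite(dst,im)
E
python3 - <<'E'
from h import *
crop('pics/top0.png','pics/t_cl.png',355,180,100,130,4)
crop('pics/top0.png','pics/t_lab.png',205,170,130,130,4)
crop('pics/scene0.png','pics/s_cl.png',165,110,110,100,5)
E
```

```text
(no output)
```

View pics/t_cl.png

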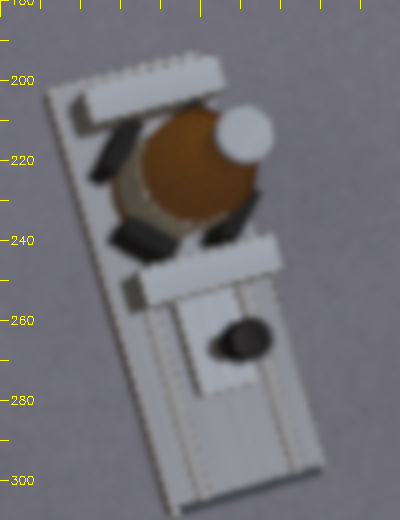

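View pics/t_lab.png

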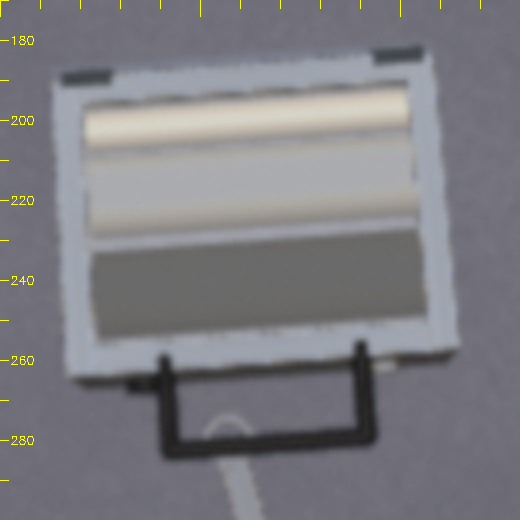

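View pics/s_cl.png

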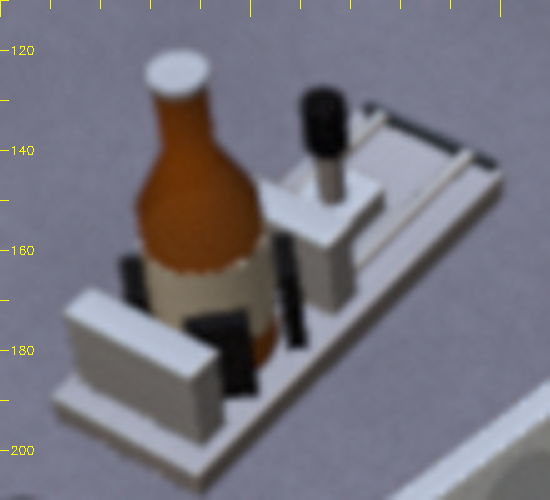

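```bash
python3 - <<'E'
from h import *
np.set_printoptions(precision=1,suppress=True)
print('cap z206',atz('top',(416.2,213.5),206),atz('scene',(200.6,124.4),206),tri(('top',(416.2,213.5)),('scene',(200.6,124.4))))
print('knob z114',atz('top',(417,264.5),114),atz('scene',(230,129.5),114))
for n,c in dict(a=(367,203),c=(398,308.7),d=(436.2,296.2)).items(): print('plate',n,atz('top',c,20))
print('bar L R',atz('top',(248,282.5),94),atz('top',(297,279),94))
for n,c in dict(hl=(218,190),hr=(312.5,183),fl=(222.5,264),fr=(319.5,257)).items(): print(n,atz('top',c,94))
print('tray corners');
for c in [(124,227),(184.5,225.5),(187,286.5),(126,288)]: print(atz('top',c,30))
for c in [(391,269),(441,308),(398,351),(347,309)]: print('s',atz('scene',c,30))
E
```

```text
cap z206 [ 556.1 -294.8  206. ] [ 559.  -290.3  206. ] (array([ 556.3, -295.4,  201.6]), [np.float64(0.830549981651807), np.float64(0.8305499816518783)])
knob z114 [ 457.  -308.8  114. ] [ 457.2 -307.5  114. ]
plate a [ 624.8 -233.5   20. ]
plate c [ 362.4 -276.6   20. ]
plate d [ 381.6 -374.    20. ]
bar L R [454.3  68.3  94. ] [452.3 -40.9  94. ]
hl [671.7 121.2  94. ]
hr [668.4 -97.9  94. ]
fl [500.4 122.1  94. ]
fr [496.6 -95.8  94. ]
tray corners
[616.9 366.4  30. ]
[607.4 215.7  30. ]
[460.4 217.8  30. ]
[468.  366.3  30. ]
s [472.3 233.4  30. ]
s [480.9 373.4  30. ]
s [626.2 364.7  30. ]
s [621.  226.1  30. ]
```

```bash
cat >> h.py <<'E'
def goal(pos,zdir,down=True):
    """shift (m) & turn (deg) world from current pose to tool-down at pos with tool z along zdir (either sign)"""
    s=readout.state(); C=R.from_quat(s['tool_rot'])
    z=np.array([zdir[0],zdir[1],0.]);z/=np.linalg.norm(z)
    for sg in (1,-1):
        x=np.array([0,0,-1.]); zz=sg*z; G=R.from_matrix(np.c_[x,np.cross(zz,x),zz])
        print(sg,'turn',np.round((G*C.inv()).as_rotvec(degrees=True),2),'y axis',np.round(np.cross(zz,x),2))
    print('shift',np.round((np.array(pos)-s['ee_pos'])/1000,4),'q6',s['joint_pos'][5])
E
python3 - <<'E'
from h import *
np.set_printoptions(precision=3,suppress=True)
s=readout.state(); print(R.from_quat(s['tool_rot']).as_matrix())
goal([457,-308,200],[-0.152,0.988])
E
```

```text
[[-0.     0.933  0.36 ]
 [ 0.001  0.36  -0.933]
 [-1.     0.    -0.001]]
1 turn [  0.    -0.08 167.62] y axis [-0.99 -0.15 -0.  ]
-1 turn [ -0.06  -0.   -12.38] y axis [0.99 0.15 0.  ]
shift [ 0.259  0.205 -0.019] q6 -0.21530494673283637
```

```bash
python3 -m handwheel '[{"turn":[0,0,-1],"translation":[0.026,0.02,0],"hand":1},{"turn":[0,0,-2],"translation":[0.052,0.041,0],"hand":1},{"turn":[0,0,-4],"translation":[0.078,0.062,0],"hand":1},{"turn":[0,0,-5],"translation":[0.104,0.082,0],"hand":1},{"turn":[0,0,-6],"translation":[0.13,0.103,0],"hand":1},{"turn":[0,0,-8],"translation":[0.156,0.123,0],"hand":1},{"turn":[0,0,-10],"translation":[0.182,0.144,0],"hand":1},{"turn":[0,0,-11],"translation":[0.208,0.165,0],"hand":1},{"turn":[0,0,-12.4],"translation":[0.234,0.185,0],"hand":1},{"turn":[0,0,-12.4],"translation":[0.259,0.205,0],"hand":1},{"turn":[0,0,-12.4],"translation":[0.259,0.205,0],"hand":1},{"turn":[0,0,-12.4],"translation":[0.259,0.205,0],"hand":1}]'
python3 - <<'E'
from h import *
s=readout.state(); cv2.imwrite('pics/w1.png',camera('wrist')); cv2.imwrite('pics/t1.png',camera('top'))
goal([457,-308,92],[-0.152,0.988])
print(proj('wrist',[457,-308,114],s))
E
```

```text
time_s: 1.15
ee_pos: [458.0, -306.8, 218.5]
tool_rot: [0.46, 0.538, -0.459, 0.537]
wrist_force: [-0.1, -0.0, 0.2]
opening: 88.0
1 turn [-4.0000e-02  1.1000e-01 -1.7997e+02] y axis [-0.99 -0.15 -0.  ]
-1 turn [-0.07 -0.03  0.03] y axis [0.99 0.15 0.  ]
shift [ 2.000e-04  1.000e-04 -1.266e-01] q6 0.6099664846519917
[283.51266104 203.94362157]
```

View pics/w1.png

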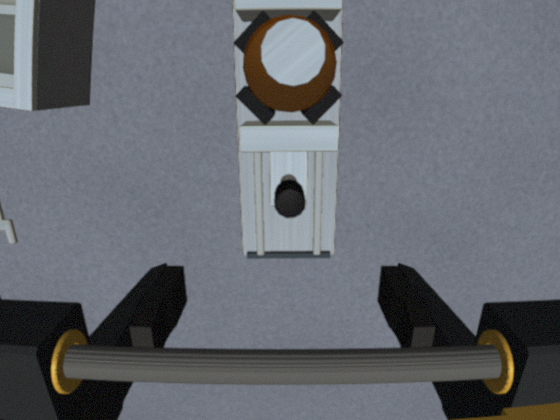

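The wrist view shows the knob top at about (290,198), the cap centre at (293,52) and the clamp aligned with the image. I'll check those points against the earlier estimates.

```bash
python3 - <<'E'
from h import *
np.set_printoptions(precision=1,suppress=True)
s=readout.state()
print('knob',atz('wrist',(290,200),114,s),'cap',atz('wrist',(293,52),206,s))
print('base end',atz('wrist',(245,252),20,s),atz('wrist',(334,250),20,s))
crop('pics/w1.png','pics/w1c.png',230,160,120,110,5)
E
```

```text
knob [ 459.7 -313.8  114. ] cap [ 556.3 -297.8  206. ]
base end [ 365.9 -281.2   20. ] [ 383.1 -376.5   20. ]
```

View pics/w1c.png

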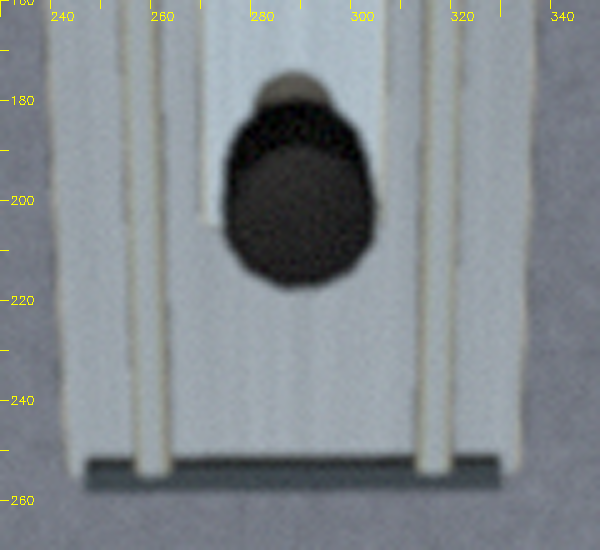

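```bash
python3 -m handwheel '[{"turn":[0,0,0.8],"translation":[0.001,-0.0035,-0.03],"hand":1},{"turn":[0,0,0.8],"translation":[0.001,-0.0035,-0.06],"hand":1},{"turn":[0,0,0.8],"translation":[0.001,-0.0035,-0.09],"hand":1},{"turn":[0,0,0.8],"translation":[0.001,-0.0035,-0.11],"hand":1},{"turn":[0,0,0.8],"translation":[0.001,-0.0035,-0.127],"hand":1},{"turn":[0,0,0.8],"translation":[0.001,-0.0035,-0.127],"hand":0},{"turn":[0,0,0.8],"translation":[0.001,-0.0035,-0.127],"hand":0},{"turn":[0,0,0.8],"translation":[0.001,-0.0035,-0.127],"hand":0},{"turn":[0,0,0.8],"translation":[0.001,-0.0035,-0.127],"hand":0},{"turn":[0,0,0.8],"translation":[0.001,-0.0035,-0.127],"hand":0},{"turn":[0,0,0.8],"translation":[0.001,-0.0035,-0.127],"hand":0},{"turn":[0,0,0.8],"translation":[0.001,-0.0035,-0.127],"hand":0}]' 15
```

```text
time_s: 2.25
ee_pos: [457.9, -311.7, 92.1]
tool_rot: [0.457, 0.54, -0.457, 0.54]
wrist_force: [-1.1, 0.4, -0.4]
opening: 43.5
```

```bash
python3 -m handwheel '[{"turn":[0,0,0],"translation":[0,0,0],"hand":0},{"turn":[0,0,0],"translation":[0,0,0],"hand":0},{"turn":[0,0,0],"translation":[0,0,0],"hand":0},{"turn":[0,0,0],"translation":[0,0,0],"hand":0},{"turn":[0,0,0],"translation":[0,0,0],"hand":0},{"turn":[0,0,0],"translation":[0,0,0],"hand":0}]' 15
```

```text
time_s: 2.75
ee_pos: [458.1, -312.4, 92.3]
tool_rot: [0.457, 0.539, -0.457, 0.54]
wrist_force: [0.1, -5.7, -0.3]
opening: 23.2
```

```bash
python3 -m handwheel '[{"turn":[0,0,0],"translation":[-0.005,-0.0008,0],"hand":0},{"turn":[0,0,0],"translation":[-0.010,-0.0016,0],"hand":0},{"turn":[0,0,0],"translation":[-0.016,-0.0026,0],"hand":0},{"turn":[0,0,0],"translation":[-0.022,-0.0036,0],"hand":0},{"turn":[0,0,0],"translation":[-0.028,-0.0046,0],"hand":0},{"turn":[0,0,0],"translation":[-0.034,-0.0056,0],"hand":0},{"turn":[0,0,0],"translation":[-0.040,-0.0065,0],"hand":0},{"turn":[0,0,0],"translation":[-0.046,-0.0075,0],"hand":0},{"turn":[0,0,0],"translation":[-0.051,-0.0083,0],"hand":0},{"turn":[0,0,0],"translation":[-0.053,-0.0087,0],"hand":0},{"turn":[0,0,0],"translation":[-0.053,-0.0087,0],"hand":0},{"turn":[0,0,0],"translation":[-0.053,-0.0087,0],"hand":0}]' 15
python3 - <<'E'
from h import *
cv2.imwrite('pics/w2.png',camera('wrist')); crop('pics/w2.png','pics/w2.png',0,0,560,420,1)
E
```

```text
time_s: 3.75
ee_pos: [405.0, -321.2, 92.3]
tool_rot: [0.457, 0.539, -0.457, 0.54]
wrist_force: [4.1, -2.8, -2.1]
opening: 23.3
```

View pics/w2.png

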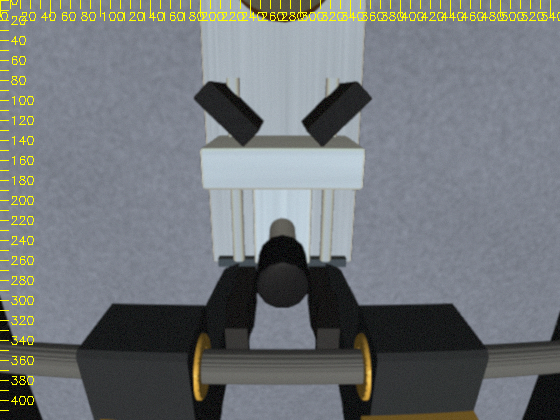

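The jaw plate is now well clear of the bottle, with the knob between the fingers at (283,285). I'll release and rise.

```bash
python3 -m handwheel '[{"turn":[0,0,0],"translation":[0,0,0],"hand":1},{"turn":[0,0,0],"translation":[0,0,0],"hand":1},{"turn":[0,0,0],"translation":[0,0,0],"hand":1},{"turn":[0,0,0],"translation":[0,0,0],"hand":1},{"turn":[0,0,0],"translation":[0,0,0],"hand":1},{"turn":[0,0,0],"translation":[0,0,0.02],"hand":1},{"turn":[0,0,0],"translation":[0,0,0.055],"hand":1},{"turn":[0,0,0],"translation":[0,0,0.09],"hand":1},{"turn":[0,0,0],"translation":[0,0,0.125],"hand":1},{"turn":[0,0,0],"translation":[0,0,0.16],"hand":1},{"turn":[0,0,0],"translation":[0,0,0.18],"hand":1},{"turn":[0,0,0],"translation":[0,0,0.18],"hand":1}]'
python3 - <<'E'
from h import *
s=readout.state();cv2.imwrite('pics/w3.png',camera('wrist'));cv2.imwrite('pics/t3.png',camera('top'))
print(s['ee_pos'])
E
```

```text
time_s: 4.8
ee_pos: [405.7, -322.0, 276.8]
tool_rot: [0.456, 0.536, -0.457, 0.543]
wrist_force: [-0.3, 0.9, -0.0]
opening: 88.2
[ 405.70229745 -322.00886903  276.75547692]
```

View pics/w3.png

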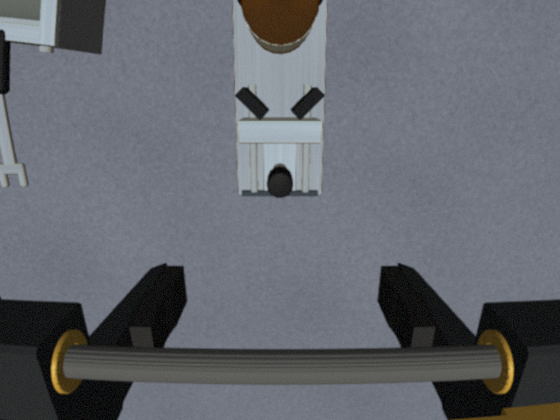

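View pics/t3.png

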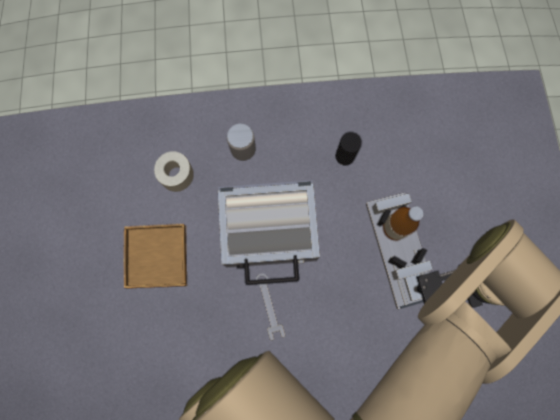

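Both views show the jaw open, with the knob at (280,180) in the wrist view, and the bottle still standing with its cap at (416,214) in the top view. I'll move over the bottle.

```bash
python3 -m handwheel '[{"turn":[0,0,0],"translation":[0.03,0.005,0],"hand":1},{"turn":[0,0,0],"translation":[0.06,0.01,0],"hand":1},{"turn":[0,0,0],"translation":[0.09,0.015,0],"hand":1},{"turn":[0,0,0],"translation":[0.12,0.02,0],"hand":1},{"turn":[0,0,0],"translation":[0.14,0.023,0],"hand":1},{"turn":[0,0,0],"translation":[0.151,0.025,0],"hand":1},{"turn":[0,0,0],"translation":[0.151,0.025,0],"hand":1},{"turn":[0,0,0],"translation":[0.151,0.025,0],"hand":1}]'
python3 - <<'E'
from h import *
s=readout.state();cv2.imwrite('pics/w4.png',camera('wrist'));cv2.imwrite('pics/s4.png',camera('scene'))
goal([557,-297,170],[-0.162,0.987])
print(proj('wrist',[557,-297,206],s),proj('wrist',[557+70*.987,-297+70*.162,75],s))
E
```

```text
time_s: 5.57
ee_pos: [555.5, -295.7, 270.1]
tool_rot: [0.457, 0.54, -0.457, 0.539]
wrist_force: [-0.1, 0.2, 0.3]
opening: 88.3
1 turn [1.0000e-02 1.0000e-02 1.7986e+02] y axis [-0.99 -0.16 -0.  ]
-1 turn [ 0.01 -0.01 -0.14] y axis [0.99 0.16 0.  ]
shift [ 0.0021 -0.0008 -0.1014] q6 0.7275212764071958
[284.30514665 218.61885301] [284.19634717 102.18584225]
```

View pics/w4.png

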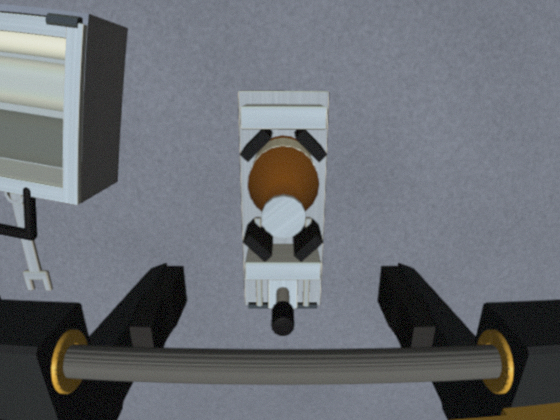

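View pics/s4.png

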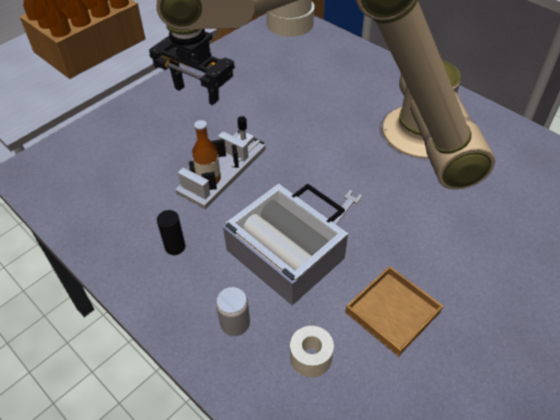

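The wrist view has the cap at (284,217) against a predicted (284,219), so the position is confirmed. I'll descend and grip the neck.

```bash
python3 -m handwheel '[{"turn":[0,0,0],"translation":[0.002,-0.001,-0.025],"hand":1},{"turn":[0,0,0],"translation":[0.002,-0.001,-0.05],"hand":1},{"turn":[0,0,0],"translation":[0.002,-0.001,-0.075],"hand":1},{"turn":[0,0,0],"translation":[0.002,-0.001,-0.092],"hand":1},{"turn":[0,0,0],"translation":[0.002,-0.001,-0.101],"hand":1},{"turn":[0,0,0],"translation":[0.002,-0.001,-0.101],"hand":1},{"turn":[0,0,0],"translation":[0.002,-0.001,-0.101],"hand":1}]' 
python3 -m handwheel '[{"turn":[0,0,0],"translation":[0,0,0],"hand":0},{"turn":[0,0,0],"translation":[0,0,0],"hand":0},{"turn":[0,0,0],"translation":[0,0,0],"hand":0},{"turn":[0,0,0],"translation":[0,0,0],"hand":0},{"turn":[0,0,0],"translation":[0,0,0],"hand":0},{"turn":[0,0,0],"translation":[0,0,0],"hand":0},{"turn":[0,0,0],"translation":[0,0,0],"hand":0},{"turn":[0,0,0],"translation":[0,0,0],"hand":0},{"turn":[0,0,0],"translation":[0,0,0],"hand":0},{"turn":[0,0,0],"translation":[0,0,0],"hand":0},{"turn":[0,0,0],"translation":[0,0,0],"hand":0},{"turn":[0,0,0],"translation":[0,0,0],"hand":0}]' 35
```

```text
time_s: 6.25
ee_pos: [556.7, -297.6, 171.2]
tool_rot: [0.457, 0.539, -0.457, 0.54]
wrist_force: [0.5, 0.1, 0.3]
opening: 88.2
time_s: 7.25
ee_pos: [556.7, -297.4, 171.2]
tool_rot: [0.457, 0.539, -0.457, 0.54]
wrist_force: [-0.0, 0.7, 0.8]
opening: 28.1
```

```bash
python3 -m handwheel '[{"turn":[0,0,0],"translation":[0,0,0],"hand":0},{"turn":[0,0,0],"translation":[0,0,0],"hand":0},{"turn":[0,0,0],"translation":[0,0,0],"hand":0},{"turn":[0,0,0],"translation":[0,0,0],"hand":0}]' 35
python3 - <<'E'
from h import *
cv2.imwrite('pics/w5.png',camera('wrist'));cv2.imwrite('pics/s5.png',camera('scene'));crop('pics/s5.png','pics/s5c.png',120,60,160,150,4)
E
```

```text
time_s: 7.58
ee_pos: [556.7, -297.4, 171.2]
tool_rot: [0.457, 0.539, -0.457, 0.54]
wrist_force: [-0.7, 1.1, 0.4]
opening: 28.2
```

View pics/s5c.png

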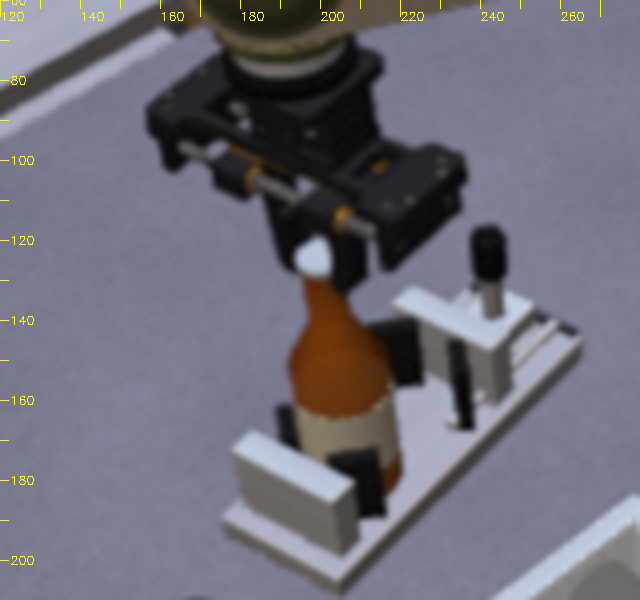

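The fingers grip the neck just below the cap at about (200,127), and the bottle is upright. I'll lift slowly.

```bash
python3 -m handwheel '[{"turn":[0,0,0],"translation":[0,0,0.004],"hand":0},{"turn":[0,0,0],"translation":[0,0,0.01],"hand":0},{"turn":[0,0,0],"translation":[0,0,0.02],"hand":0},{"turn":[0,0,0],"translation":[0,0,0.033],"hand":0},{"turn":[0,0,0],"translation":[0,0,0.048],"hand":0},{"turn":[0,0,0],"translation":[0,0,0.064],"hand":0},{"turn":[0,0,0],"translation":[0,0,0.08],"hand":0},{"turn":[0,0,0],"translation":[0,0,0.098],"hand":0},{"turn":[0,0,0],"translation":[0,0,0.115],"hand":0},{"turn":[0,0,0],"translation":[0,0,0.13],"hand":0},{"turn":[0,0,0],"translation":[0,0,0.138],"hand":0},{"turn":[0,0,0],"translation":[0,0,0.14],"hand":0}]' 40
python3 - <<'E'
from h import *
cv2.imwrite('pics/s6.png',camera('scene'));cv2.imwrite('pics/w6.png',camera('wrist'));print(readout.state()['wrist_force'],readout.state()['ee_pos'])
E
```

```text
time_s: 8.68
ee_pos: [556.8, -297.6, 313.1]
tool_rot: [0.457, 0.538, -0.457, 0.541]
wrist_force: [0.5, -0.9, -5.2]
opening: 28.0
[-1.24477082  0.31012377 -6.08832904] [ 556.61029092 -297.35555677  311.02941314]
```

View pics/s6.png

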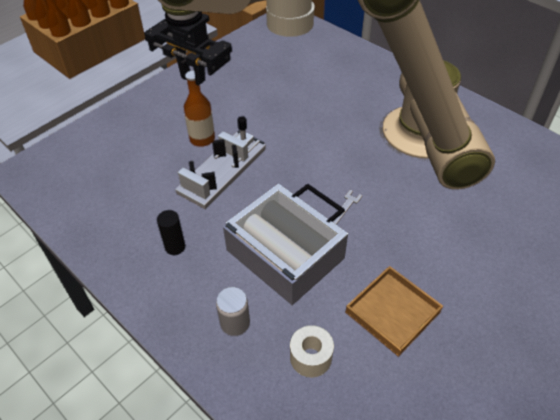

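View pics/w6.png

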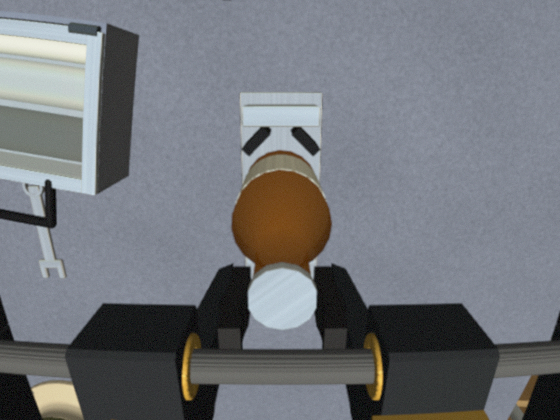

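The bottle hangs upright at (200,115), clear of the jaws, and the wrist force of about 6 N matches its weight. I'll carry it across the labeller.

```bash
python3 -m handwheel '[{"turn":[0,0,0],"translation":[0,0.008,0],"hand":0},{"turn":[0,0,0],"translation":[-0.001,0.024,0],"hand":0},{"turn":[0,0,0],"translation":[-0.0015,0.046,0],"hand":0},{"turn":[0,0,0],"translation":[-0.0025,0.072,0],"hand":0},{"turn":[0,0,0],"translation":[-0.003,0.098,0],"hand":0},{"turn":[0,0,0],"translation":[-0.004,0.124,0],"hand":0},{"turn":[0,0,0],"translation":[-0.005,0.150,0],"hand":0},{"turn":[0,0,0],"translation":[-0.0055,0.176,0],"hand":0},{"turn":[0,0,0],"translation":[-0.0065,0.202,0],"hand":0},{"turn":[0,0,0],"translation":[-0.007,0.226,0],"hand":0},{"turn":[0,0,0],"translation":[-0.008,0.246,0],"hand":0},{"turn":[0,0,0],"translation":[-0.008,0.256,0],"hand":0}]' 40
```

```text
time_s: 9.78
ee_pos: [547.8, -38.5, 310.4]
tool_rot: [0.457, 0.541, -0.457, 0.539]
wrist_force: [0.1, -0.3, -5.4]
opening: 28.2
```

```bash
python3 -m handwheel '[{"turn":[0,0,0],"translation":[0,0.012,0],"hand":0},{"turn":[0,0,0],"translation":[-0.001,0.034,0],"hand":0},{"turn":[0,0,0],"translation":[-0.002,0.062,0],"hand":0},{"turn":[0,0,0],"translation":[-0.003,0.094,0],"hand":0},{"turn":[0,0,0],"translation":[-0.004,0.128,0],"hand":0},{"turn":[0,0,0],"translation":[-0.005,0.162,0],"hand":0},{"turn":[0,0,0],"translation":[-0.006,0.196,0],"hand":0},{"turn":[0,0,0],"translation":[-0.007,0.230,0],"hand":0},{"turn":[0,0,0],"translation":[-0.008,0.262,0],"hand":0},{"turn":[0,0,0],"translation":[-0.009,0.290,0],"hand":0},{"turn":[0,0,0],"translation":[-0.010,0.314,0],"hand":0},{"turn":[0,0,0],"translation":[-0.010,0.328,0],"hand":0}]' 40
python3 -m handwheel '[{"turn":[0,0,0],"translation":[0,0.003,0],"hand":0},{"turn":[0,0,0],"translation":[0,0.003,0],"hand":0},{"turn":[0,0,0],"translation":[0,0.003,0],"hand":0}]' 40
python3 - <<'E'
from h import *
s=readout.state();cv2.imwrite('pics/s7.png',camera('scene'));cv2.imwrite('pics/w7.png',camera('wrist'))
goal([538,292,158],[-0.162,0.987])
E
```

```text
time_s: 10.78
ee_pos: [537.1, 291.8, 309.5]
tool_rot: [0.456, 0.541, -0.456, 0.539]
wrist_force: [0.3, 0.1, -5.1]
opening: 27.8
time_s: 11.03
ee_pos: [537.4, 293.7, 309.2]
tool_rot: [0.456, 0.541, -0.457, 0.539]
wrist_force: [-0.6, -0.5, -5.6]
opening: 28.2
1 turn [ 2.6000e-01 -8.0000e-02  1.7974e+02] y axis [-0.99 -0.16 -0.  ]
-1 turn [-0.05 -0.17 -0.26] y axis [0.99 0.16 0.  ]
shift [ 0.0006 -0.0014 -0.1516] q6 1.7097287647281127
```

View pics/s7.png

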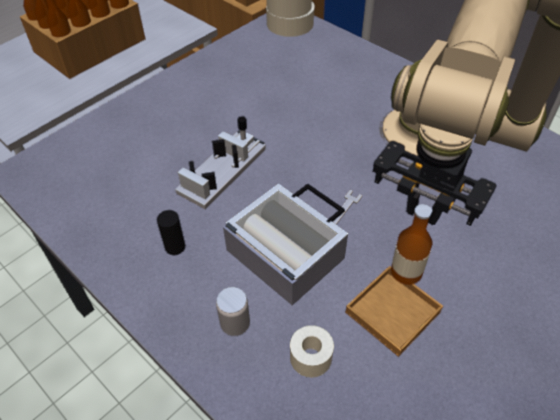

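View pics/w7.png

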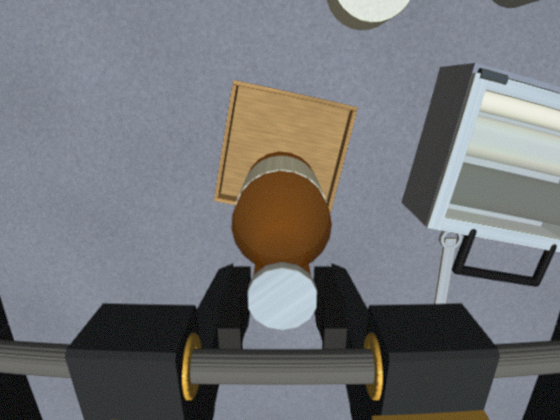

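```bash
python3 - <<'E'
from h import *
np.set_printoptions(precision=1,suppress=True)
s=readout.state()
P=[atz('wrist',c,30,s) for c in [(236,81),(356,106),(216,201)]]
print(P, (P[1]+P[2])/2)
E
```

```text
[array([619.3, 361.6,  30. ]), array([615.2, 218.6,  30. ]), array([470.9, 367.6,  30. ])] [543.1 293.1  30. ]
```

The wrist view gives the tray centre at about (543,293), against (538,292) from the top view, so I'll aim between them. I'll lower slowly and stop just above the floor.

```bash
python3 -m handwheel '[{"turn":[0,0,0],"translation":[0.003,-0.001,-0.008],"hand":0},{"turn":[0,0,0],"translation":[0.003,-0.001,-0.024],"hand":0},{"turn":[0,0,0],"translation":[0.003,-0.001,-0.042],"hand":0},{"turn":[0,0,0],"translation":[0.003,-0.001,-0.06],"hand":0},{"turn":[0,0,0],"translation":[0.003,-0.001,-0.078],"hand":0},{"turn":[0,0,0],"translation":[0.003,-0.001,-0.096],"hand":0},{"turn":[0,0,0],"translation":[0.003,-0.001,-0.112],"hand":0},{"turn":[0,0,0],"translation":[0.003,-0.001,-0.126],"hand":0},{"turn":[0,0,0],"translation":[0.003,-0.001,-0.137],"hand":0},{"turn":[0,0,0],"translation":[0.003,-0.001,-0.144],"hand":0},{"turn":[0,0,0],"translation":[0.003,-0.001,-0.147],"hand":0},{"turn":[0,0,0],"translation":[0.003,-0.001,-0.148],"hand":0}]' 40
python3 -m handwheel '[{"turn":[0,0,0],"translation":[0,0,-0.001],"hand":0},{"turn":[0,0,0],"translation":[0,0,-0.002],"hand":0},{"turn":[0,0,0],"translation":[0,0,-0.003],"hand":0},{"turn":[0,0,0],"translation":[0,0,-0.003],"hand":0}]' 40
```

```text
time_s: 12.13
ee_pos: [540.6, 291.9, 161.1]
tool_rot: [0.456, 0.541, -0.457, 0.539]
wrist_force: [0.1, -0.4, -5.6]
opening: 28.0
time_s: 12.47
ee_pos: [540.6, 291.9, 158.3]
tool_rot: [0.456, 0.541, -0.457, 0.539]
wrist_force: [-0.4, -0.0, -5.4]
opening: 27.8
```

```bash
python3 -m handwheel '[{"turn":[0,0,0],"translation":[0,0,-0.001],"hand":0},{"turn":[0,0,0],"translation":[0,0,-0.002],"hand":0},{"turn":[0,0,0],"translation":[0,0,-0.002],"hand":0}]' 40
```

```text
time_s: 12.72
ee_pos: [540.6, 291.9, 156.3]
tool_rot: [0.456, 0.541, -0.457, 0.539]
wrist_force: [0.4, 0.5, -5.9]
opening: 28.1
```

```bash
python3 -m handwheel '[{"turn":[0,0,0],"translation":[0,0,-0.001],"hand":0},{"turn":[0,0,0],"translation":[0,0,-0.001],"hand":0},{"turn":[0,0,0],"translation":[0,0,-0.001],"hand":0}]' 40;python3 - <<'E'
from h import *
cv2.imwrite('pics/s8.png',camera('scene'));crop('pics/s8.png','pics/s8.png',330,160,160,150,4)
E
```

```text
time_s: 12.97
ee_pos: [541.0, 292.2, 156.2]
tool_rot: [0.457, 0.541, -0.456, 0.539]
wrist_force: [-0.1, 0.8, 2.4]
opening: 27.8
```

View pics/s8.png

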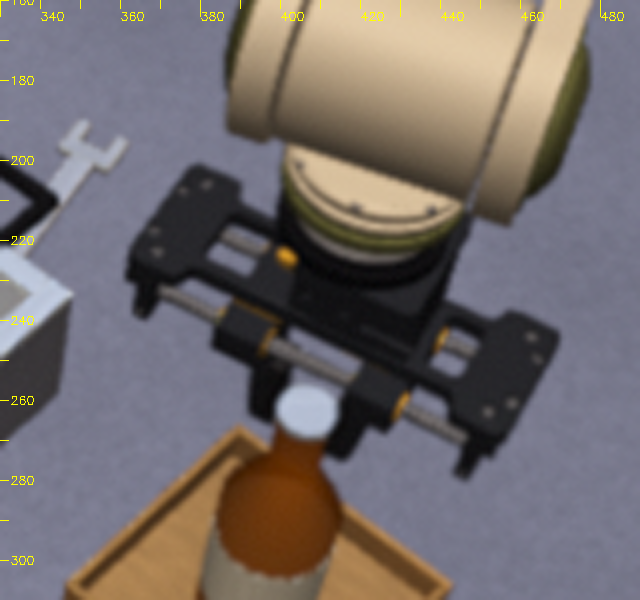

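The wrist force has gone from -5.9 to +2.4 N, so the bottle stands on the tray floor, with its cap at (404,262). I'll open the gripper.

```bash
python3 -m handwheel '[{"turn":[0,0,0],"translation":[0,0,0],"hand":0.5},{"turn":[0,0,0],"translation":[0,0,0],"hand":0.6},{"turn":[0,0,0],"translation":[0,0,0],"hand":0.8},{"turn":[0,0,0],"translation":[0,0,0],"hand":1},{"turn":[0,0,0],"translation":[0,0,0],"hand":1},{"turn":[0,0,0],"translation":[0,0,0],"hand":1},{"turn":[0,0,0],"translation":[0,0,0],"hand":1},{"turn":[0,0,0],"translation":[0,0,0],"hand":1},{"turn":[0,0,0],"translation":[0,0,0],"hand":1},{"turn":[0,0,0],"translation":[0,0,0],"hand":1}]'
python3 -m handwheel '[{"turn":[0,0,0],"translation":[0,0,0.01],"hand":1},{"turn":[0,0,0],"translation":[0,0,0.03],"hand":1},{"turn":[0,0,0],"translation":[0,0,0.06],"hand":1},{"turn":[0,0,0],"translation":[0,0,0.09],"hand":1},{"turn":[0,0,0],"translation":[0,0,0.12],"hand":1},{"turn":[0,0,0],"translation":[0,0,0.14],"hand":1},{"turn":[0,0,0],"translation":[0,0,0.15],"hand":1},{"turn":[0,0,0],"translation":[0,0,0.15],"hand":1},{"turn":[0,0,0],"translation":[0,0,0.15],"hand":1}]'
python3 - <<'E'
from h import *
s=readout.state();cv2.imwrite('pics/s9.png',camera('scene'));cv2.imwrite('pics/w9.png',camera('wrist'))
goal([453,14,300],[1,-0.018])
E
```

```text
time_s: 13.85
ee_pos: [541.0, 292.2, 156.1]
tool_rot: [0.457, 0.541, -0.457, 0.539]
wrist_force: [0.7, -0.1, 1.4]
opening: 87.8
time_s: 14.6
ee_pos: [540.9, 292.2, 306.5]
tool_rot: [0.457, 0.54, -0.456, 0.539]
wrist_force: [-0.1, 0.1, -0.2]
opening: 88.4
1 turn [ 0.08 -0.18 79.41] y axis [0.02 1.   0.  ]
-1 turn [-1.9000e-01 -9.0000e-02 -1.0059e+02] y axis [-0.02 -1.   -0.  ]
shift [-0.0877 -0.2781 -0.0051] q6 1.7065082651805443
```

View pics/s9.png

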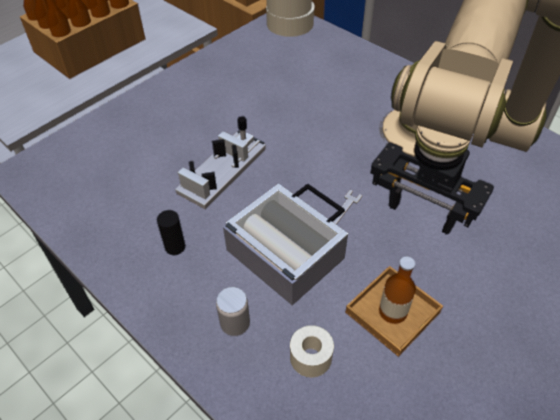

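View pics/w9.png

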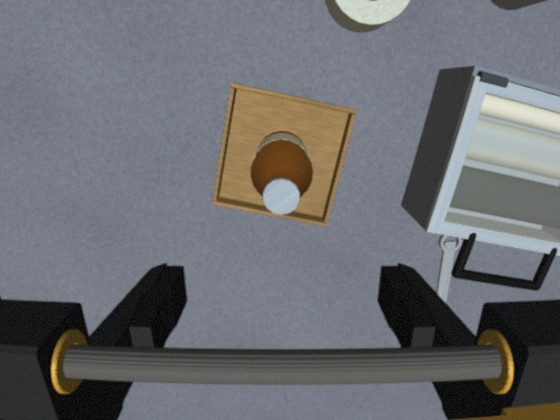

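The bottle stands upright in the tray with its cap at (404,264) in the scene view, clear of the fingers. Now I'll move to the guard bar, turning about 79° and partly closing the fingers.

```bash
python3 -m handwheel '[{"turn":[0,0,5],"translation":[-0.005,-0.015,0],"hand":0.6},{"turn":[0,0,12],"translation":[-0.013,-0.04,0],"hand":0.4},{"turn":[0,0,19],"translation":[-0.021,-0.067,0],"hand":0.4},{"turn":[0,0,26],"translation":[-0.03,-0.095,0],"hand":0.4},{"turn":[0,0,33],"translation":[-0.039,-0.123,0],"hand":0.4},{"turn":[0,0,40],"translation":[-0.048,-0.151,0],"hand":0.4},{"turn":[0,0,47],"translation":[-0.057,-0.18,0],"hand":0.4},{"turn":[0,0,54],"translation":[-0.066,-0.208,0],"hand":0.4},{"turn":[0,0,61],"translation":[-0.075,-0.237,0],"hand":0.4},{"turn":[0,0,68],"translation":[-0.082,-0.26,-0.01],"hand":0.4},{"turn":[0,0,75],"translation":[-0.086,-0.274,-0.03],"hand":0.4},{"turn":[0,0,79.4],"translation":[-0.0877,-0.278,-0.05],"hand":0.4}]'
python3 -m handwheel '[{"turn":[0,0,1],"translation":[0,0,-0.005],"hand":0.4},{"turn":[0,0,1],"translation":[0,0,-0.005],"hand":0.4},{"turn":[0,0,1],"translation":[0,0,-0.005],"hand":0.4}]'
python3 - <<'E'
from h import *
s=readout.state();cv2.imwrite('pics/s10.png',camera('scene'));cv2.imwrite('pics/w10.png',camera('wrist'))
goal([453,14,88],[1,-0.018])
print([proj('wrist',p,s) for p in ([453,14,94],[454.3,68.3,94],[452.3,-41,94])])
E
```

```text
time_s: 15.7
ee_pos: [452.2, 12.3, 254.1]
tool_rot: [0.004, 0.708, -0.006, 0.707]
wrist_force: [0.9, 1.5, -0.8]
opening: 35.3
time_s: 15.95
ee_pos: [452.0, 12.3, 248.8]
tool_rot: [-0.002, 0.708, -0.0, 0.706]
wrist_force: [0.5, 0.5, -0.4]
opening: 35.3
1 turn [ 0.2  -0.05 -1.18] y axis [0.02 1.   0.  ]
-1 turn [8.0000e-02 3.1000e-01 1.7882e+02] y axis [-0.02 -1.   -0.  ]
shift [ 0.0006  0.0015 -0.1615] q6 -0.23510717953448387
[array([283.76199404, 184.08830832]), array([285.57325147, 122.48401057]), array([282.7485911, 240.566891 ])]
```

View pics/w10.png

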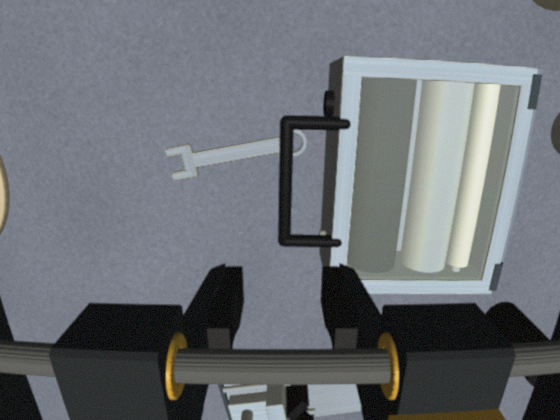

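View pics/s10.png

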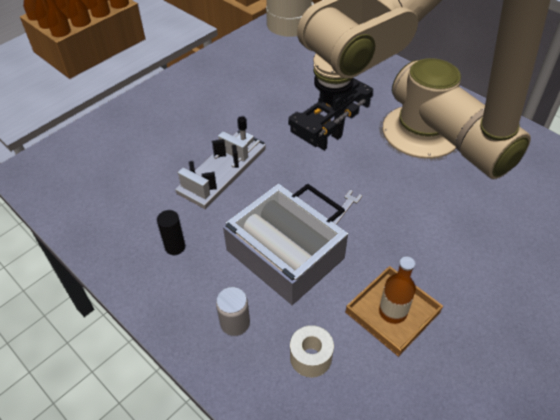

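The wrist view shows the bar from (287,123) to (285,240), about 1.5 mm further in +x than my estimate and between the fingers. I'll descend and grip.

```bash
python3 -m handwheel '[{"turn":[0,0,-1],"translation":[0.002,0.001,-0.03],"hand":0.4},{"turn":[0,0,-1],"translation":[0.002,0.002,-0.06],"hand":0.4},{"turn":[0,0,-1],"translation":[0.002,0.002,-0.09],"hand":0.4},{"turn":[0,0,-1],"translation":[0.002,0.002,-0.12],"hand":0.4},{"turn":[0,0,-1],"translation":[0.002,0.002,-0.145],"hand":0.4},{"turn":[0,0,-1],"translation":[0.002,0.002,-0.16],"hand":0.4},{"turn":[0,0,-1],"translation":[0.002,0.002,-0.166],"hand":0.4},{"turn":[0,0,-1],"translation":[0.002,0.002,-0.166],"hand":0.4},{"turn":[0,0,-1],"translation":[0.002,0.002,-0.166],"hand":0.4}]'
python3 -m handwheel '[{"turn":[0,0,0],"translation":[0,0,0],"hand":0.2},{"turn":[0,0,0],"translation":[0,0,0],"hand":0},{"turn":[0,0,0],"translation":[0,0,0],"hand":0},{"turn":[0,0,0],"translation":[0,0,0],"hand":0},{"turn":[0,0,0],"translation":[0,0,0],"hand":0},{"turn":[0,0,0],"translation":[0,0,0],"hand":0},{"turn":[0,0,0],"translation":[0,0,0],"hand":0},{"turn":[0,0,0],"translation":[0,0,0],"hand":0}]' 25
python3 - <<'E'
from h import *
s=readout.state();cv2.imwrite('pics/s11.png',camera('scene'));crop('pics/s11.png','pics/s11.png',220,90,160,150,4);cv2.imwrite('pics/w11.png',camera('wrist'))
E
```

```text
time_s: 16.8
ee_pos: [455.1, 14.5, 84.3]
tool_rot: [0.004, 0.707, -0.007, 0.707]
wrist_force: [-0.4, 0.1, -0.2]
opening: 35.1
time_s: 17.47
ee_pos: [455.1, 14.5, 84.4]
tool_rot: [0.004, 0.707, -0.007, 0.707]
wrist_force: [-0.5, 0.2, -0.6]
opening: 0.4
```

View pics/w11.png

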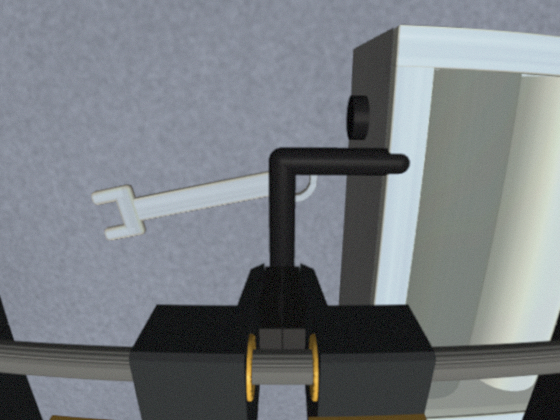

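View pics/s11.png

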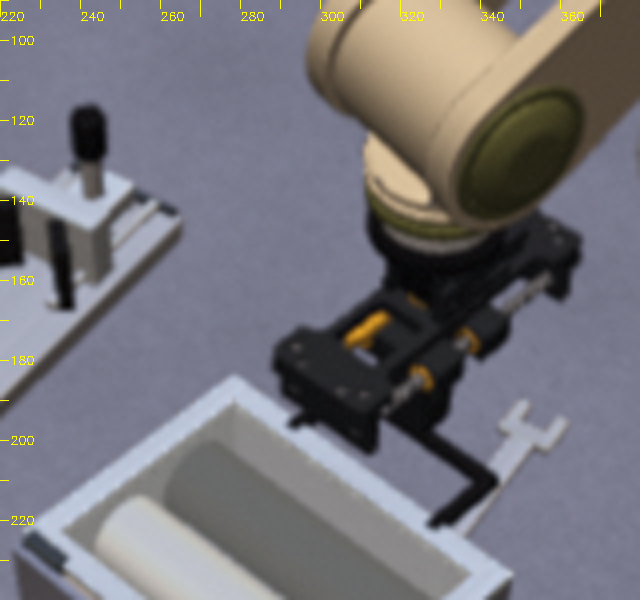

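The fingers closed to 0.4 mm without the bar, which runs in under the fingertips at (282,268). I'll check the bar's height by triangulating its corners.

```bash
python3 - <<'E'
from h import *
np.set_printoptions(precision=1,suppress=True)
s=readout.state()
print('TCP pixel',proj('wrist',s['ee_pos'],s),'tip',proj('wrist',s['ee_pos']+[0,0,-8],s),'grasp', proj('wrist',s['ee_pos']+[0,0,11],s))
print('corner pred', proj('wrist',[455.5,68,94],s),proj('wrist',[455.5,68,70],s))
for z in (70,82,94): print(z,atz('wrist',(282,160),z,s))
# scene corner of bar (left end): crop (488,478)->
c=(220+488/4,90+478/4)
for z in (70,82,94): print('scene',z,atz('scene',c,z))
print(tri(('top',(248,282.5)),('scene',c)),tri(('wrist',(282,160),s),('scene',c)))
crop('pics/scene0.png','pics/s0b.png',280,170,90,80,8)
crop('pics/w11.png','pics/w11c.png',220,230,120,120,5)
E
```

```text
TCP pixel [282.2 265.2] tip [282.2 258.1] grasp [282.3 275.9]
corner pred [281.5 163. ] [281.6 153.4]
70 [455.7  64.7  70. ]
82 [455.7  67.   82. ]
94 [455.7  69.3  94. ]
scene 70 [439.5  58.6  70. ]
scene 82 [448.1  64.5  82. ]
scene 94 [456.6  70.3  94. ]
(array([454.4,  68.7,  90.8]), [np.float64(0.1387224400085681), np.float64(0.13872244000866463)]) (array([455.6,  69.3,  92.5]), [np.float64(0.2976242381491635), np.float64(0.29762423814914996)])
```

View pics/w11c.png

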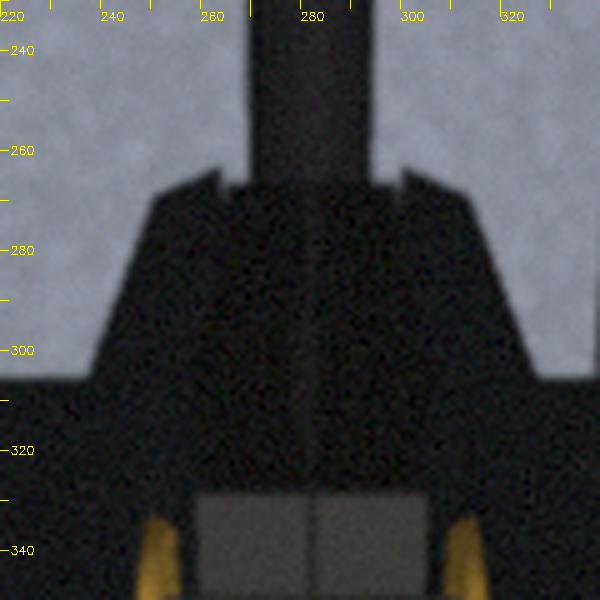

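View pics/s0b.png

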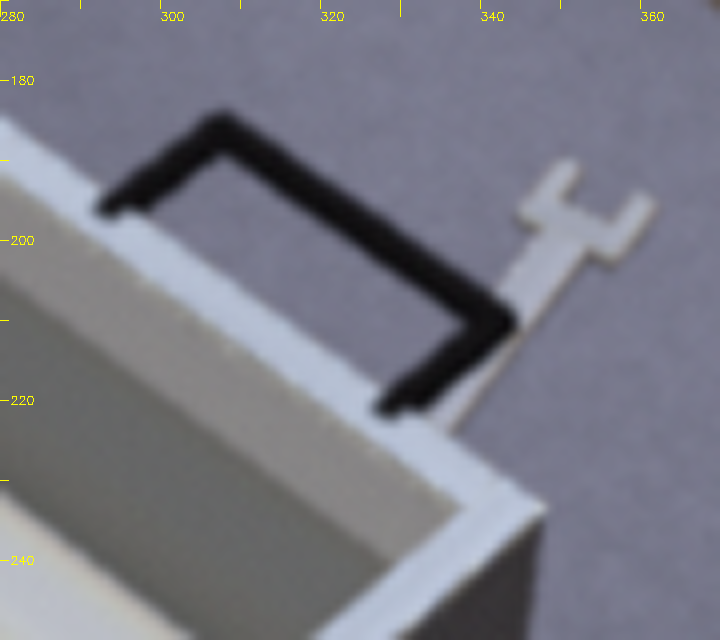

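```bash
python3 -m handwheel '[{"turn":[0,0,0],"translation":[0,0,0],"hand":0.4},{"turn":[0,0,0],"translation":[0,0,0],"hand":0.4},{"turn":[0,0,0],"translation":[0,0,0],"hand":0.4},{"turn":[0,0,0],"translation":[0,0,0],"hand":0.4}]'
python3 - <<'E'
from h import *
s=readout.state();cv2.imwrite('pics/w12.png',camera('wrist'));crop('pics/w12.png','pics/w12c.png',200,220,160,140,5);cv2.imwrite('pics/s12.png',camera('scene'));crop('pics/s12.png','pics/s12.png',270,150,100,90,7)
for y in (-9,0,9):
  for d in (-8,0,11): print(y,d,proj('wrist',s['ee_pos']+[0,y,d],s))
print('bar',proj('wrist',[455.5,14.5,94],s),proj('wrist',[455.5,14.5,80],s))
E
```

```text
time_s: 17.9
ee_pos: [455.1, 14.5, 84.3]
tool_rot: [0.004, 0.707, -0.007, 0.707]
wrist_force: [-0.7, 0.7, 0.4]
opening: 24.9
-9 -8 [282.44969119 273.441282  ]
-9 0 [282.47135806 280.9908447 ]
-9 11 [282.50404036 292.40102245]
0 -8 [282.22426552 258.08713597]
0 0 [282.23720233 265.15170651]
0 11 [282.25676526 275.85470202]
9 -8 [281.99121695 242.20542033]
9 0 [281.99471311 248.73737934]
9 11 [282.00001138 258.65717727]
bar [283.0636066  274.47190605] [282.98289205 261.23630774]
```

View pics/w12c.png

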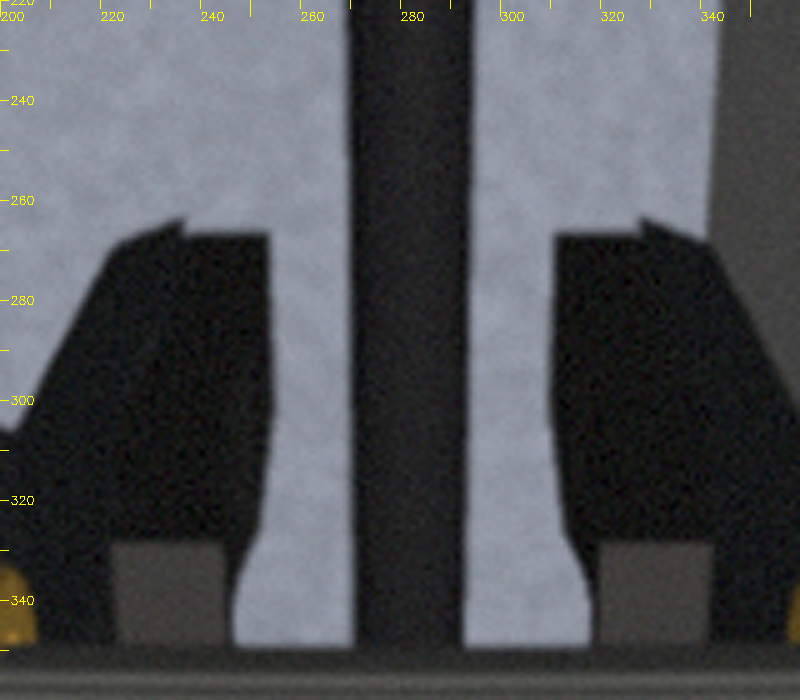

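View pics/s12.png

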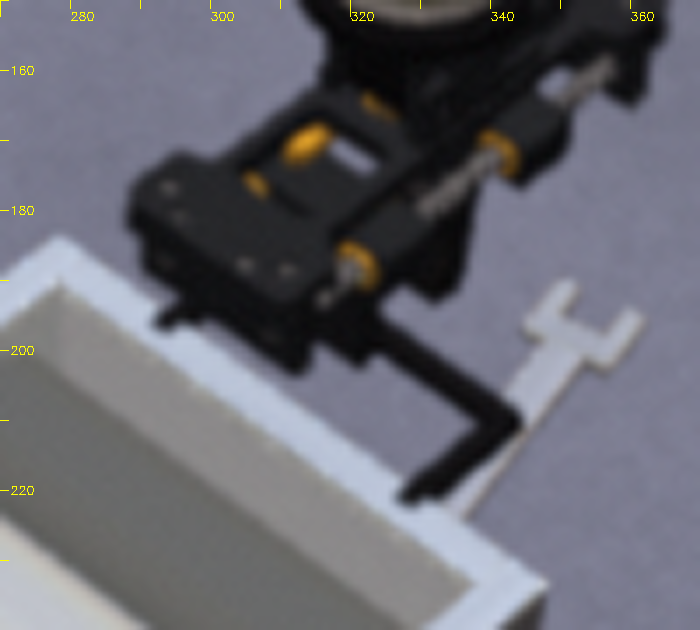

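The bar passes cleanly between the fingers at (282,300), but their tips show at v≈267. That fits pads ending just above the bar, not 8 mm beyond the TCP. I'll open and go about 20 mm lower before closing again.

```bash
python3 -m handwheel '[{"turn":[0,0,0],"translation":[0,0,0],"hand":0.4},{"turn":[0,0,0],"translation":[0,0,-0.005],"hand":0.4},{"turn":[0,0,0],"translation":[0,0,-0.010],"hand":0.4},{"turn":[0,0,0],"translation":[0,0,-0.015],"hand":0.4},{"turn":[0,0,0],"translation":[0,0,-0.019],"hand":0.4},{"turn":[0,0,0],"translation":[0,0,-0.019],"hand":0.4},{"turn":[0,0,0],"translation":[0,0,-0.019],"hand":0.4}]'
python3 -m handwheel '[{"turn":[0,0,0],"translation":[0,0,0],"hand":0},{"turn":[0,0,0],"translation":[0,0,0],"hand":0},{"turn":[0,0,0],"translation":[0,0,0],"hand":0},{"turn":[0,0,0],"translation":[0,0,0],"hand":0},{"turn":[0,0,0],"translation":[0,0,0],"hand":0},{"turn":[0,0,0],"translation":[0,0,0],"hand":0},{"turn":[0,0,0],"translation":[0,0,0],"hand":0},{"turn":[0,0,0],"translation":[0,0,0],"hand":0}]' 25
python3 - <<'E'
from h import *
s=readout.state();cv2.imwrite('pics/w13.png',camera('wrist'));crop('pics/w13.png','pics/w13c.png',200,220,160,140,5)
E
```

```text
time_s: 18.58
ee_pos: [455.0, 14.5, 65.0]
tool_rot: [0.004, 0.707, -0.006, 0.707]
wrist_force: [-0.1, 0.5, -0.2]
opening: 35.3
time_s: 19.25
ee_pos: [455.0, 14.5, 65.0]
tool_rot: [0.004, 0.707, -0.006, 0.707]
wrist_force: [-1.3, -0.5, 1.6]
opening: 10.8
```

View pics/w13c.png

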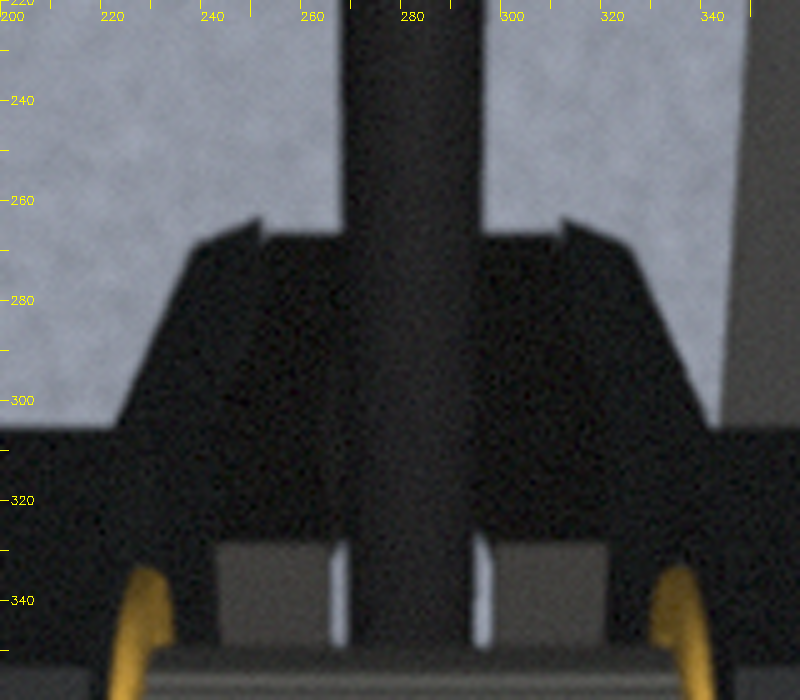

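The bar is now between the pads at 10.8 mm opening. That's slightly under 12 mm, so I'll reopen, go 7 mm deeper for a safer hold, and close again.

```bash
python3 -m handwheel '[{"turn":[0,0,0],"translation":[0,0,0],"hand":0.35},{"turn":[0,0,0],"translation":[0,0,0],"hand":0.35},{"turn":[0,0,0],"translation":[0,0,0],"hand":0.35},{"turn":[0,0,0],"translation":[0,0,-0.003],"hand":0.35},{"turn":[0,0,0],"translation":[0,0,-0.007],"hand":0.35},{"turn":[0,0,0],"translation":[0,0,-0.007],"hand":0.35}]'
python3 -m handwheel '[{"turn":[0,0,0],"translation":[0,0,0],"hand":0},{"turn":[0,0,0],"translation":[0,0,0],"hand":0},{"turn":[0,0,0],"translation":[0,0,0],"hand":0},{"turn":[0,0,0],"translation":[0,0,0],"hand":0},{"turn":[0,0,0],"translation":[0,0,0],"hand":0},{"turn":[0,0,0],"translation":[0,0,0],"hand":0},{"turn":[0,0,0],"translation":[0,0,0],"hand":0},{"turn":[0,0,0],"translation":[0,0,0],"hand":0}]' 25
```

```text
time_s: 19.8
ee_pos: [454.6, 14.6, 57.3]
tool_rot: [0.004, 0.708, -0.006, 0.706]
wrist_force: [-0.0, -0.8, -0.2]
opening: 30.8
time_s: 20.47
ee_pos: [454.9, 14.5, 57.4]
tool_rot: [0.004, 0.707, -0.006, 0.707]
wrist_force: [2.6, -0.6, 0.3]
opening: 11.1
```

```bash
python3 -m handwheel '[{"turn":[0,0,0],"translation":[0,0,0.0075],"hand":0},{"turn":[0,0,0],"translation":[0.0005,0,0.015],"hand":0},{"turn":[0,0,0],"translation":[0.0012,0,0.0225],"hand":0},{"turn":[0,0,0],"translation":[0.0026,0,0.0336],"hand":0},{"turn":[0,0,0],"translation":[0.0047,0,0.0447],"hand":0},{"turn":[0,0,0],"translation":[0.0073,0,0.0556],"hand":0},{"turn":[0,0,0],"translation":[0.0105,0,0.0664],"hand":0},{"turn":[0,0,0],"translation":[0.0143,0,0.077],"hand":0},{"turn":[0,0,0],"translation":[0.0186,0,0.0874],"hand":0},{"turn":[0,0,0],"translation":[0.0234,0,0.0976],"hand":0},{"turn":[0,0,0],"translation":[0.0288,-0.0005,0.1075],"hand":0},{"turn":[0,0,0],"translation":[0.0288,-0.0005,0.1075],"hand":0}]' 25
python3 - <<'E'
from h import *
s=readout.state();cv2.imwrite('pics/w14.png',camera('wrist'));cv2.imwrite('pics/s14.png',camera('scene'))
print(s['ee_pos'],s['wrist_force'])
E
```

```text
time_s: 21.47
ee_pos: [482.4, 14.1, 166.4]
tool_rot: [0.004, 0.709, -0.006, 0.706]
wrist_force: [-8.1, -2.3, -0.2]
opening: 11.3
[482.35515701  14.10314074 166.4434725 ] [-8.11742743 -2.25498652 -0.24643535]
```

View pics/s14.png

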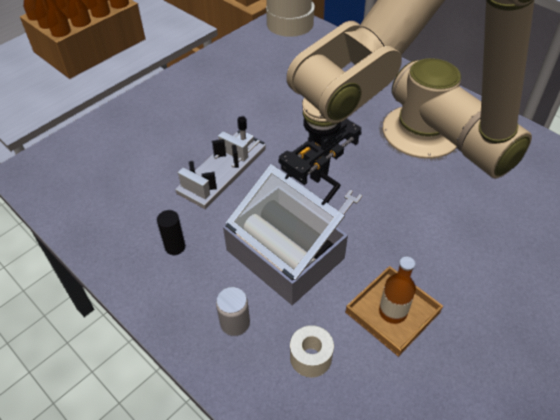

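View pics/w14.png

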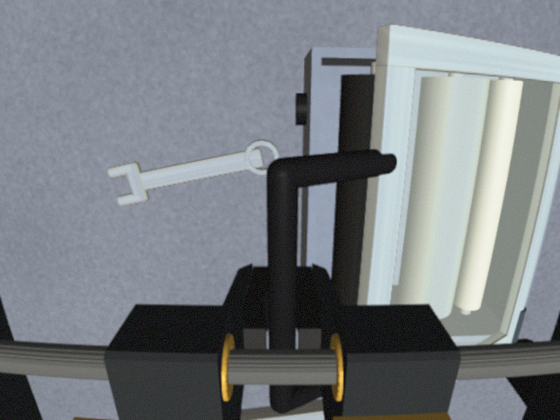

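The guard is rising with the bar held, at about 30°. The bar's right end is at (285,400) and its corner at (282,165) in the wrist view. I'll continue along the arc.

```bash
python3 -m handwheel '[{"turn":[0,0,0],"translation":[0.003,0,0.005],"hand":0},{"turn":[0,0,0],"translation":[0.008,0,0.0115],"hand":0},{"turn":[0,0,0],"translation":[0.0165,0,0.0235],"hand":0},{"turn":[0,0,0],"translation":[0.026,-0.0005,0.035],"hand":0},{"turn":[0,0,0],"translation":[0.0365,-0.0005,0.0455],"hand":0},{"turn":[0,0,0],"translation":[0.048,-0.001,0.0555],"hand":0},{"turn":[0,0,0],"translation":[0.0595,-0.001,0.065],"hand":0},{"turn":[0,0,0],"translation":[0.069,-0.0015,0.0715],"hand":0},{"turn":[0,0,0],"translation":[0.076,-0.0015,0.0755],"hand":0},{"turn":[0,0,0],"translation":[0.0785,-0.0015,0.077],"hand":0},{"turn":[0,0,0],"translation":[0.0785,-0.0015,0.077],"hand":0},{"turn":[0,0,0],"translation":[0.0785,-0.0015,0.077],"hand":0}]' 25
python3 - <<'E'
from h import *
s=readout.state();cv2.imwrite('pics/w15.png',camera('wrist'));cv2.imwrite('pics/s15.png',camera('scene'));cv2.imwrite('pics/t15.png',camera('top'))
print(s['ee_pos'],s['wrist_force'])
crop('pics/s15.png','pics/s15c.png',200,80,190,150,4)
E
```

```text
time_s: 22.57
ee_pos: [558.2, 12.7, 246.1]
tool_rot: [0.003, 0.709, -0.007, 0.705]
wrist_force: [-16.0, -0.8, 19.8]
opening: 11.1
[558.2279502   12.7231975  246.06897713] [-16.022994    -0.77232264  19.81978708]
```

View pics/s15.png

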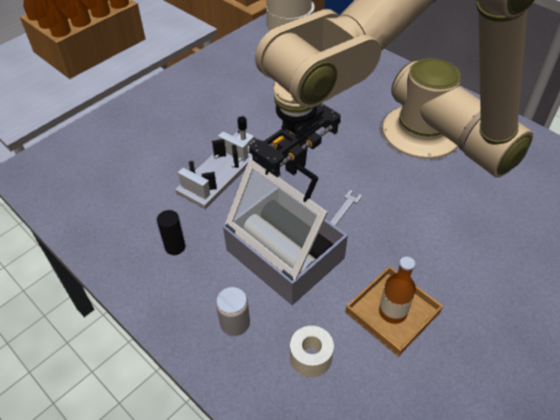

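View pics/s15c.png

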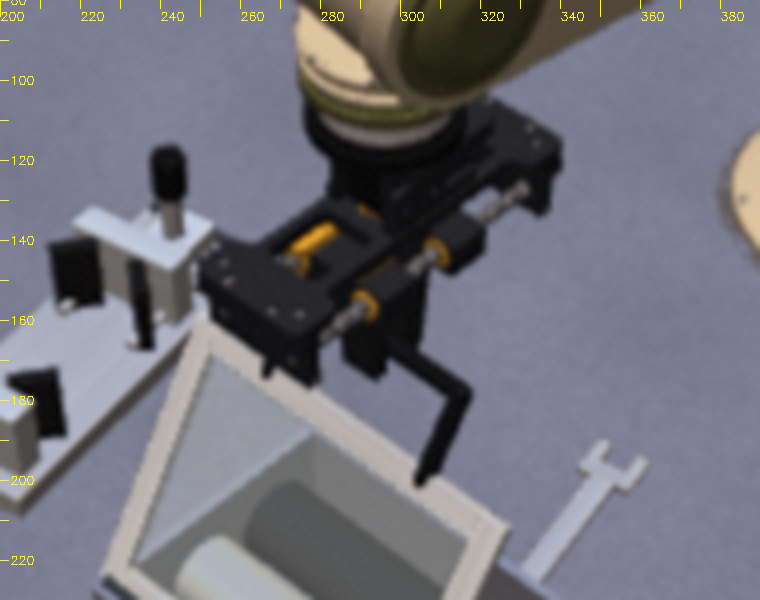

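View pics/w15.png

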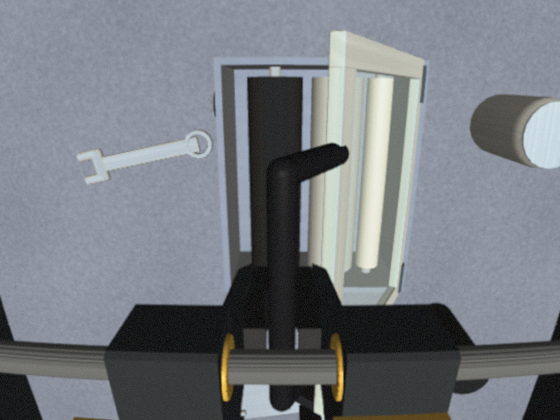

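View pics/t15.png

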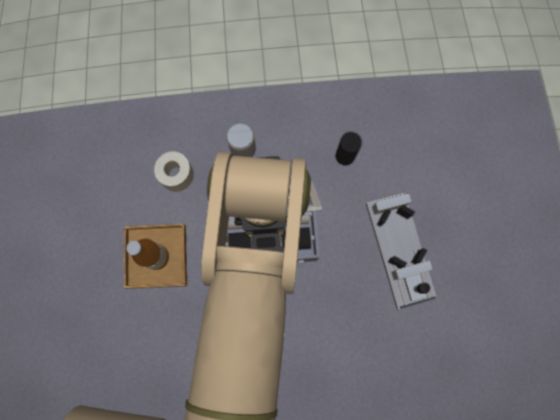

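```bash
python3 -m handwheel '[{"turn":[0,0,0],"translation":[-0.001,0,0.001],"hand":0},{"turn":[0,0,0],"translation":[-0.001,0,0.001],"hand":0},{"turn":[0,0,0],"translation":[-0.001,0,0.001],"hand":0},{"turn":[0,0,0],"translation":[-0.001,0,0.001],"hand":0},{"turn":[0,0,0],"translation":[-0.001,0,0.001],"hand":0},{"turn":[0,0,0],"translation":[-0.001,0,0.001],"hand":0}]' 25
python3 - <<'E'
from h import *
np.set_printoptions(precision=1,suppress=True)
s=readout.state();cv2.imwrite('pics/w16.png',camera('wrist'));cv2.imwrite('pics/s16.png',camera('scene'))
print(s['ee_pos'],s['wrist_force'],s['time_s'])
crop('pics/s16.png','pics/s16c.png',290,130,60,80,8);crop('pics/w16.png','pics/w16c.png',240,110,160,90,5)
X,r=tri(('wrist',(281,166),s),('scene',(317,177.5)));print(X,r, np.degrees(np.arctan2(X[2]-94,669.5-X[0])),np.hypot(X[2]-94,669.5-X[0]))
E
```

```text
time_s: 23.22
ee_pos: [557.1, 12.8, 246.4]
tool_rot: [0.003, 0.71, -0.007, 0.704]
wrist_force: [4.4, -1.1, -14.9]
opening: 11.2
[557.1  12.8 246.4] [  4.4  -1.1 -14.9] 23.2167
[557.2  70.3 278.1] [np.float64(0.8346675617420458), np.float64(0.8346675617419724)] 58.61637870499999 215.67720591569332
```

View pics/s16c.png

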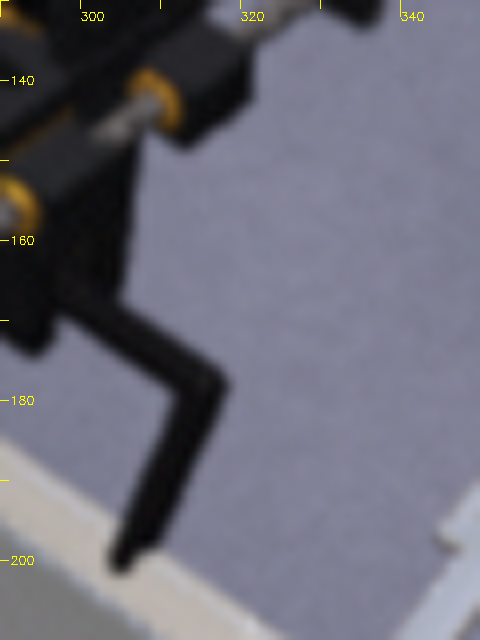

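View pics/w16c.png

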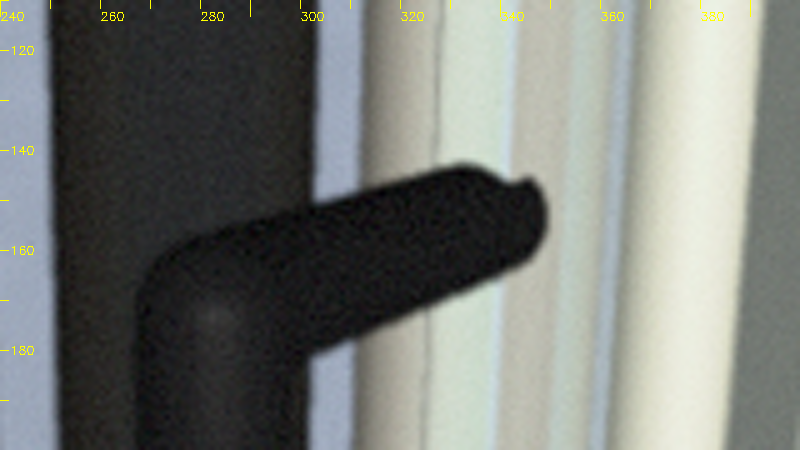

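The triangulated bar corner gives a guard angle of 58.6° at a radius of 216 mm (expected 215). I'll let it settle with no shift, then check stillness and the final view.

```bash
python3 -m handwheel '[{"turn":[0,0,0],"translation":[0,0,0],"hand":0},{"turn":[0,0,0],"translation":[0,0,0],"hand":0},{"turn":[0,0,0],"translation":[0,0,0],"hand":0},{"turn":[0,0,0],"translation":[0,0,0],"hand":0},{"turn":[0,0,0],"translation":[0,0,0],"hand":0},{"turn":[0,0,0],"translation":[0,0,0],"hand":0},{"turn":[0,0,0],"translation":[0,0,0],"hand":0},{"turn":[0,0,0],"translation":[0,0,0],"hand":0}]' 25
python3 - <<'E'
from h import *
np.set_printoptions(precision=3,suppress=True)
s=readout.state();cv2.imwrite('pics/s17.png',camera('scene'));cv2.imwrite('pics/t17.png',camera('top'))
s2=readout.state();print(s['ee_pos'],s2['ee_pos'],s2['joint_vel'],s2['wrist_force'],s2['opening'])
a=np.hypot
print('cap scene',atz('scene',(407,263.5),191),'top',atz('top',(134,247.5),191))
print('knob',atz('top',(423,288),114))
E
```

```text
time_s: 23.98
ee_pos: [557.1, 12.7, 246.4]
tool_rot: [0.003, 0.71, -0.007, 0.704]
wrist_force: [4.9, -0.3, -13.3]
opening: 11.1
[557.102  12.737 246.391] [557.083  12.741 246.393] [ 0.001 -0.     0.     0.    -0.    -0.   ] [  4.553  -1.117 -13.313] 10.879996028736853
cap scene [545.818 296.66  191.   ] top [540.282 293.164 191.   ]
knob [ 404.107 -315.327  114.   ]
```

View pics/s17.png

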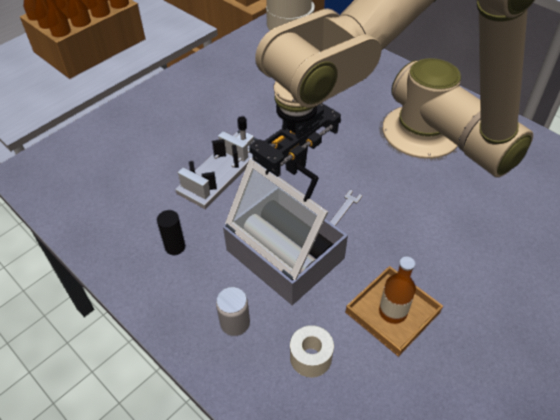

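View pics/t17.png

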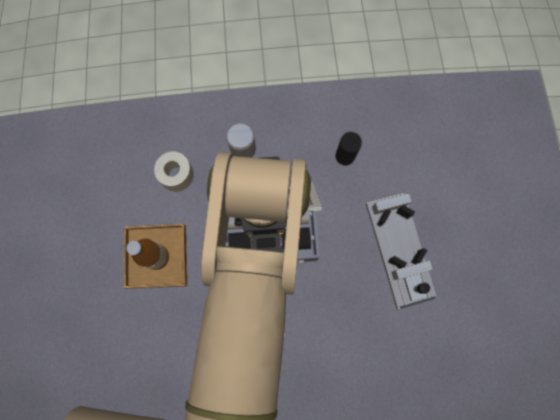

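The bottle stands upright in the tray at about (541,293), and the jaw is open by about 53 mm (the knob moved from x=458 to 404). The guard is held still near 59°, and the bystanders look unmoved. I'll hand in.

```bash
python3 -c "
from rig import robot
print(robot.sign_off())"
```

```text
the job is handed in; nothing more can be done
None
```

I slid the clamp's jaw open, stood the bottle upright in the tray, and raised the guard by its bar. I handed the job in at about 24 s with the gripper still holding the bar; sign-off gives no verdict.

**Last checks**
- **Jaw:** open by about 53 mm, measured from the gripper's travel and the knob's position in the top view.
- **Bottle:** upright in the tray at about (541, 293). I put the tray's centre between (538, 292) and (543, 293), depending on the camera. The fingers are well clear of it.
- **Guard:** about 58.6° from triangulating the bar's corner, and 59.4° from the arm's travel. The arm was still, with the fingers on the bar at 11 mm opening.
- **Bystanders:** the wrench, tin, label roll and spare roller look unmoved in the pictures; I did not measure them.

**What went wrong or disagreed**
- **First grip missed:** the fingers closed above the bar. In the wrist picture the pads end about 20 mm short of where the stated tool geometry puts them, so I went 27 mm lower and gripped again.
- **Extra pull on the wrist:** the arm ended with about 14 N at the wrist, more than the 3 to 4 N the guard needs. I read the rest as pull along the guard, because my path was a few millimetres off its true arc. It is far below the 120 N limit.

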